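# Clear a broken carrier from the T-slot track

## Task

A broken orange carrier block is lodged in the T-slot of the carrier track. Press the red pad of the gate lever (under the clear splash guard) down until its catch clicks and holds the yellow gate open by itself; then take the green-handled scraper from its wooden stand, set it in the slot behind the block and use it to push the block out of the open end into the blue catch tray. Leave the scraper standing upright in the slot and let go, with the gate still latched open; do not push about or tip the beaker, the timer or the Petri dish.

Things in the scene. Friction and masses are not known exactly. Their poses are not given: they have to be found in the camera images.
- track: Fixed T-slot track on a grey base plate 205 (x) x 300 (y) x 8 mm; origin at the centre of its underside, on the bench. x about to the robot's right, y about away from the robot along the slot to its open end with the blue tray, z up; mm below are in this frame. Rail 48 mm wide at x=60 from y=-140 (open rear) to y=40 (open end). Gate lever along x at y=44: pivot x=5, z=66; red pad at x=-70.
- slot_end (a point): Centre of the slot's floor at the open end (track x=60, y=40, z=35 mm); axes as the track's. Slot inside 32 mm wide, 14 mm high, under two lips with their tops at z=53 and an 18 mm gap between them. A yellow gate on the lever's far end shuts this end; with the lever latched it hangs at least 54 mm above the bench and the block passes under.
- gate_lever (a joint): Lever angle, rad: 0 = sprung up, gate shut; grows as the pad is pressed; hard stop at 0.56. A sprung catch snaps over it at about 0.45 and holds it at about 0.43, gate open; let go sooner and it springs back to 0. Takes about 4 N at first, about 12 N just before the catch. Press to 0.52 or more, or onto the stop, then let go.
- lever_pad (a point): Centre of the top of the red pad (30 x 32 mm) on the lever, 75 mm from the pivot; moves in an arc from about 87 mm above the bench (up) to 45 mm (on the stop), with less than 15 mm of travel along track x. A brass catch on a blue housing, up to 79 mm high, stands at track x=-44 to -22, y=63 to 109 mm.
- guard_edge (a point): Middle of the lower (orange) edge, on the robot's left, of the splash guard: a rigid clear sheet, underside 225, top 233 mm above the bench, over track x=-88 to 26, y=-3 to 91; posts at x=18, y=6 and 82 mm. The edge lies about 20 mm beyond the pad's centre, so an upright tool cannot reach the pad: come from its left, below this edge, tilted 30 to 45 degrees, pointing along track +x and down.
- tray_floor (a point): Centre of the inner floor of the blue catch tray, 11 mm above the bench; axes as the track's; inside 78 (x) x 86 mm (y), rim 30 mm above the bench.
- broken_block: Orange plastic block 26 x 26 x 11 mm, loose in the slot under the lips, about 30 g; too wide to lift out through the gap. Origin at the centre of its underside. Starts 50 to 72 mm behind the open end.
- block_center (a point): Centre of the orange block.
- scraper: Scraper, 0.15 kg: steel flange 34 x 4 mm with a green upright handle, and below it a web 10 mm wide (lowest 5 mm: 6 wide), 15 mm deep, that enters the slot while the flange rests on the lips. Origin: flange underside below the handle; z up, y along the web to the pushing tip. Flange y=-16 to 88, web y=-14 to 100 mm. Origin stands at z=53 mm on the rail, 50 on the stand; upright by itself on both.
- scraper_tip (a point): Pushing tip of the scraper's web, 100 mm ahead of the handle's axis along the scraper's y, 9 mm below the flange's underside.
- scraper_grip (a point): Grip point on the axis of the scraper's handle, 40 mm above the flange's underside. Handle 18 (x, grasp across this) x 26 mm (y), from 4 to 60 mm above the flange's underside.
- scraper_stand: Fixed dark wooden stand 64 x 124 x 50 mm with a slot 20 mm wide and 20 mm deep along its y, in which the scraper stands; origin at the centre of its underside.
- beaker: Bystander: beaker with violet content, 56 mm wide, 70 mm high, right of the rail; origin at the centre of its underside.
- timer: Bystander: white timer 62 x 66 x 18 mm lying left of the track; origin at the centre of its underside.
- petri_dish: Bystander: Petri dish 62 mm wide, 14 mm high, left of the lever pad; origin at the centre of its underside.

How it is judged:
By the outcome, as a careful person would: the job done as asked, in the order asked, and still so for the second after the job is handed in, with the robot touching nothing.
It also fails if it takes over 61 s, if anything falls off the work surface, if the arm or the gripper's body presses on something with over 40 N, if the wrist force passes 120 N, or if a joint passes its speed limit or range.

## Robot

A 7-joint arm with a two-finger parallel gripper is mounted at the origin on a cart in front of the work surface, level with it; the furniture and walls round the work are solid. World frame = base frame: x ahead of the robot, y to its left, z up, the work surface at z = 0. Lengths are in m, angles in rad, forces in N, time in s.
With the tool pointing down it reaches from about 0.425 to 0.875 m from the base axis. Payload 4.7 kg.
Tool frame: the origin (TCP) lies at the very end of the fingers, on their centre line; the grasp point (between the pads) lies 19 mm behind it; z points along the fingers, y is the line along which they close (so a half turn about z gives the same grasp; the last joint's range is limited). The gripper opens to 87 mm and grips with 3 to 60 N. Pads are 19 mm wide; open, the fingers measure 117 mm over their backs; the gripper's body (75 mm by 190 mm) begins 51 mm behind the grasp point.
Start: joints at [-1.175, 0.321, -0.07, 1.45, 0.023, 1.371, -0.057], TCP at [0.242, 0.603, 0.223] pointing down, gripper open.
Joint ranges: [-2.86, 2.86], [-0.3, 2.09], [-1.38, 1.24], [0.06, 2.45], [-1.56, 4.7], [0.09, 2.05], [-2.69, 2.69]. Speed limits (rad/s): [2.57, 2.57, 3.14, 3.14, 3.14, 3.14, 3.14].

## Interface

Orientations are given as a unit quaternion [w, x, y, z].
In Python, from plant import r, camrig, workorder, telemetry gives the robot as it stands (r), with the cameras (camrig), the job (workorder) and the readings (telemetry).
- The arm moves only by the shell command python3 drive.py 'ROWS' [OPENING] [FORCE]. ROWS is rows parted by semicolons, their numbers by spaces, 1 to 12 of them, each of 6 numbers: dx, dy, dz in m, then a rotation vector rx, ry, rz in rad; each row is the pose to reach, as a shift and turn from the pose commanded when the command began, along the tool's axes at that moment; what a row does not reach only later rows make up. A row lasts 1/10 s, in which the tool goes at most 0.05 m and 0.15 rad, less where a joint would pass 70% of its speed; a pose out of reach is approached as far as the arm can. OPENING is the opening from 0.0 (shut) to 1.0 (fully open), set as the command begins (- or left out keeps the last). The fingers move at their own pace and stop on an object; FORCE is the grip in N (left out, the last holds). Time passes only in rows, so rows that do not move let the fingers close. It prints the time, the measured TCP pose, the force, the opening and the grip force at its end.
- telemetry.sense(): the state, without advancing time (a new reading comes with each control period).
- camrig.read_camera(name): name is "side" or "top"; returns (picture, depth): 384x512x3 uint8, blue, green, red; 384x512 float32, m along the optical axis (not along the pixel's ray), 0 where there is no reading.
- camrig.camera_info(name): a dict with "intrinsics" (3x3 intrinsics, pixels), "dist_coeffs" ([k1, k2, p1, p2, k3] as OpenCV has them; the pictures are not rectified), "eye" and "rotation" of the camera in the world. Camera axes: x right, y down, z forward; pixel columns grow to the right and rows downward; lengths in m; the calibration is good to about 2 mm. A picture is of the moment at which its call begins. camera_info takes no time and is no camera call.
- workorder.hand_in(): hands the job in; it is judged then, once.
The state is a dict: "time": time; "joint_positions": joint angles; "qvel": joint speeds; "joint_torque": joint torques, N m; "position": TCP position; "orientation": TCP orientation; "contact_force": force on the tool from outside, world axes, zero at the start; "torque": the same for the moment, N m; "finger_gap": opening from 0.0 (shut) to 1.0 (fully open); "grip_force": force on a finger pad.
Only numpy, scipy, OpenCV 4.12 (cv2) and the standard library are available. Lean on these libraries where they do the work, as an engineer would, in place of code of your own. Each camera call takes 0.05 s, during which the arm holds its last target. There are 200 camera calls.

## Working session

There is one attempt and no reset: what is moved stays moved. The work goes in short steps, Python scripts to look and compute and a shell command to move; the robot and the scene stay as the last step left them, time stands still between calls to the robot, and variables do not carry over. Pictures are saved under pics/ and viewed, at most 12 in all, crops included, and the job is handed in when it is done.

```bash
ls; mkdir -p pics; python3 - <<'E'
from plant import r, camrig, workorder, telemetry
import cv2,numpy as np
s=telemetry.sense();print(s['time'],s['position'],s['orientation'],s['finger_gap'])
for n in("side","top"):
    p,d=camrig.read_camera(n);cv2.imwrite(f"pics/{n}0.png",p);np.savez(f"{n}0.npz",p=p,d=d)
    i=camrig.camera_info(n);print(n,i)
E
```

```text
drive.py
pics
plant.py
0.0 [0.24205601 0.60264425 0.22145276] [-1.32816624e-04  1.89753451e-01  9.81831294e-01 -9.59250805e-04] 0.9999389286837976
side {'intrinsics': array([[481.73177529,   0.        , 258.43468525],
       [  0.        , 481.73177529, 195.13804434],
       [  0.        ,   0.        ,   1.        ]]), 'dist_coeffs': array([0.04698577, 0.        , 0.        , 0.        , 0.        ]), 'eye': array([ 0.183571  , -0.78452886,  0.78412374]), 'rotation': array([-0.43451436,  0.86103866, -0.24091095,  0.10849703])}
top {'intrinsics': array([[410.44950828,   0.        , 260.60295198],
       [  0.        , 410.44950828, 192.05091354],
       [  0.        ,   0.        ,   1.        ]]), 'dist_coeffs': array([-0.09299973,  0.        ,  0.        ,  0.        ,  0.        ]), 'eye': array([ 0.46654875, -0.03305601,  1.31294563]), 'rotation': array([ 0.04674519, -0.69634378,  0.7156298 , -0.02818184])}
```

View pics/side0.png

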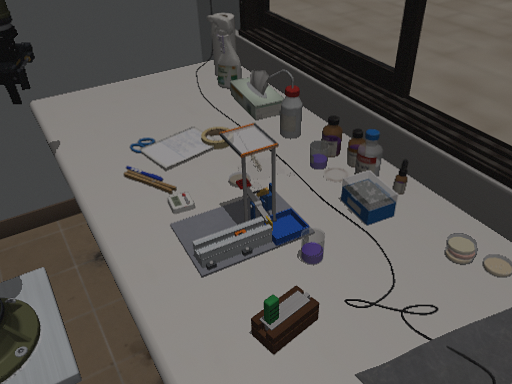

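View pics/top0.png

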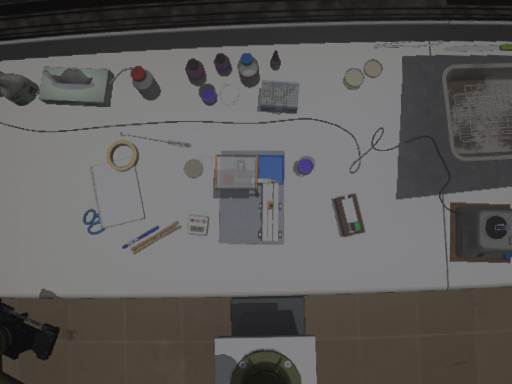

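Side view: the track rail runs (197,250)–(272,228), with the orange block at (240,233), red pad near (240,182), and scraper handle at (272,308) on its stand. Top view: base plate (219..284, 152..243), guard (235,172), stand (349,215). I'll enlarge both.

```bash
cat > h.py <<'E'
from plant import r, camrig, workorder, telemetry
import cv2,numpy as np
from scipy.spatial.transform import Rotation as R
def cam(n):
    i=camrig.camera_info(n);q=i['rotation'];return i['intrinsics'],i['dist_coeffs'],np.array(i['eye']),R.from_quat([q[1],q[2],q[3],q[0]]).as_matrix()
def rays(n,uv):
    K,D,e,M=cam(n);x=cv2.undistortPoints(np.array(uv,float).reshape(-1,1,2),K,D).reshape(-1,2)
    return e,np.c_[x,np.ones(len(x))]@M.T
def atz(n,uv,z):
    e,d=rays(n,uv);return e+d*((z-e[2])/d[:,2])[:,None]
def cloud(n,dep):
    v,u=np.mgrid[0:384,0:512];e,d=rays(n,np.c_[u.ravel(),v.ravel()]);return (e+d*dep.reshape(-1,1)).reshape(384,512,3)
def proj(n,P):
    K,D,e,M=cam(n);return cv2.projectPoints((np.array(P,float).reshape(-1,3)-e)@M,np.zeros(3),np.zeros(3),K,D)[0].reshape(-1,2)
def tri(us,ut):
    e1,d1=rays("side",us);e2,d2=rays("top",ut);o=[]
    for a,b in zip(d1,d2):
        t=np.linalg.lstsq(np.c_[a,-b],e2-e1,rcond=None)[0];o.append((e1+a*t[0]+e2+b*t[1])/2)
    return np.array(o)
E
python3 - <<'E'
from h import *
S=np.load('side0.npz');T=np.load('top0.npz')
cv2.imwrite('pics/s1.png',cv2.resize(S['p'][120:350,165:345],None,fx=4,fy=4,interpolation=cv2.INTER_CUBIC)[:, :][:600*2:1].copy() if 0 else cv2.resize(S['p'][125:275,155:345],(760,600),interpolation=cv2.INTER_CUBIC))
cv2.imwrite('pics/t1.png',cv2.resize(T['p'][140:252,180:372],(792,462),interpolation=cv2.INTER_CUBIC))
for n,Q in(('side',S),('top',T)):
    C=cloud(n,Q['d']);b=cv2.cvtColor(Q['p'],cv2.COLOR_BGR2HSV).astype(int);h,s,v=b[...,0],b[...,1],b[...,2]
    ok=(Q['d']>0)
    for nm,lo,hi in(('green',50,85),('blue',105,122),('violet',123,140),('orange',8,16),('red',-1,4),('yellow',20,32)):
        m=((h>=lo)&(h<=hi)&(s>130)&(v>50)&ok).astype(np.uint8)
        k,l,st,ce=cv2.connectedComponentsWithStats(m)
        for i in range(1,k):
            if st[i,4]>5:
                P=C[l==i]
                if abs(P[:,1].mean())<.35 and P[:,0].mean()<.85: print(n,nm,st[i].tolist(),ce[i].round(1),np.median(P,0).round(3),P.min(0).round(3),P.max(0).round(3))
E
```

```text
side green [264, 295, 15, 12, 97] [270.9 300.3] [ 0.487 -0.286  0.109] [ 0.476 -0.294  0.105] [ 0.501 -0.274  0.112]
side blue [263, 190, 9, 8, 28] [268.  194.1] [0.689 0.051 0.056] [0.671 0.046 0.052] [0.7   0.063 0.059]
side blue [260, 198, 4, 4, 8] [261.9 199.4] [0.652 0.02  0.075] [0.648 0.015 0.05 ] [0.671 0.054 0.076]
side blue [250, 202, 5, 4, 10] [252.1 203.3] [0.623 0.021 0.074] [0.621 0.007 0.072] [0.627 0.029 0.079]
side blue [272, 208, 37, 37, 774] [286.4 226.6] [ 0.687 -0.036  0.011] [ 0.629 -0.082  0.005] [0.74  0.03  0.033]
side blue [270, 215, 3, 5, 10] [271.3 216.4] [0.669 0.005 0.025] [0.663 0.003 0.009] [0.678 0.028 0.03 ]
side violet [302, 243, 12, 12, 59] [305.8 248.3] [ 0.66  -0.154  0.044] [ 0.656 -0.167  0.028] [ 0.669 -0.141  0.072]
side orange [219, 124, 34, 10, 51] [233.7 128.6] [0.662 0.113 0.231] [ 0.593  0.108 -0.004] [0.88  0.497 0.233]
side orange [241, 143, 36, 15, 76] [256.1 150.1] [0.625 0.002 0.231] [ 0.59  -0.001  0.226] [0.681 0.011 0.235]
side orange [235, 229, 11, 6, 36] [240.  231.5] [ 0.565 -0.023  0.045] [ 0.55  -0.031  0.035] [ 0.582 -0.014
[... 767 characters left out ...]
24 0.077 0.081] [0.637 0.107 0.09 ]
side yellow [260, 190, 5, 4, 9] [261.9 191.8] [0.673 0.053 0.069] [0.666 0.05  0.064] [0.676 0.067 0.072]
side yellow [257, 192, 3, 4, 8] [258.2 194. ] [0.661 0.056 0.063] [0.658 0.052 0.061] [0.666 0.061 0.073]
side yellow [265, 216, 7, 10, 24] [268.7 220.9] [ 0.634 -0.039  0.059] [ 0.632 -0.053  0.04 ] [ 0.637 -0.022  0.062]
top blue [259, 157, 25, 26, 517] [270.9 167.6] [ 0.685 -0.036  0.012] [ 0.636 -0.075  0.005] [0.72  0.003 0.035]
top violet [299, 160, 12, 12, 117] [304.8 165.2] [ 0.686 -0.144  0.027] [ 0.666 -0.16   0.021] [ 0.703 -0.125  0.031]
top orange [215, 170, 1, 15, 15] [215. 177.] [0.626 0.114 0.234] [0.607 0.114 0.23 ] [0.644 0.115 0.24 ]
```

View pics/s1.png

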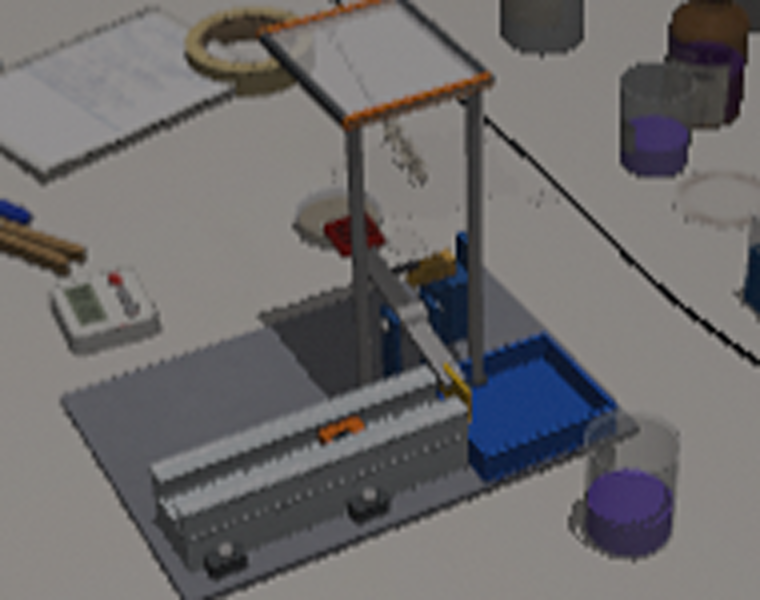

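View pics/t1.png

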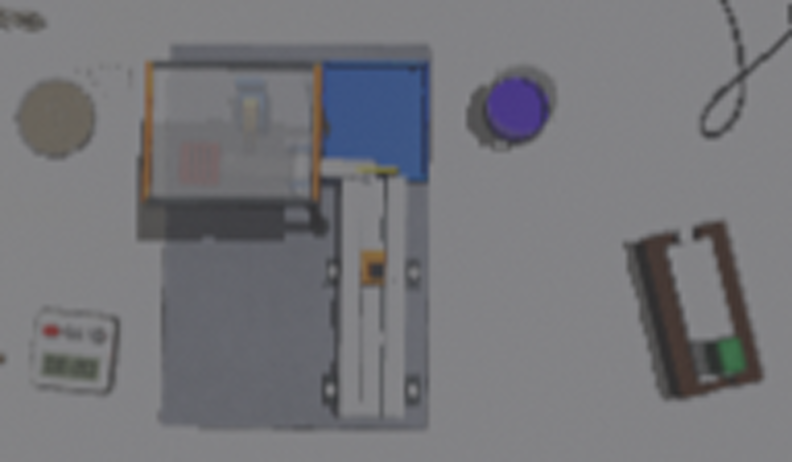

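Side crop: rail corners at (152,466), (185,517), (468,408); red pad at (355,235); block visible between the lips at (342,430). Top crop: plate corners (171,45), (430,45), (428,428), (163,425); stand (637..762, 222..398) with the handle top at (731,356); Petri dish left of the pad at (57,118). Next, fit the poses.

```bash
cat > fit.py <<'E'
from h import *
from scipy.optimize import least_squares
S=np.load('side0.npz');T=np.load('top0.npz')
A=[((-102.5,-150,8),(62,400)),((102.5,150,8),(638,425)),((36,-140,53),(152,466)),((84,40,53),(468,408)),((26,-3,233),(348,125)),((26,91,233),(492,78)),((-88,-3,233),(262,33))]
B=[((-102.5,150,8),(171,45)),((102.5,150,8),(430,45)),((102.5,-150,8),(428,428)),((-102.5,-150,8),(163,425)),((-88,91,233),(148,63)),((26,91,233),(320,63)),((-88,-3,233),(145,200)),((26,-3,233),(318,200)),((36,-140,53),(338,417)),((84,-140,53),(405,417))]
ma=np.array([a[0] for a in A])/1e3;pa=np.array([a[1] for a in A])/4+[155,125]-.4
mb=np.array([a[0] for a in B])/1e3;pb=np.array([a[1] for a in B])/4.125+[180,140]-.4
W=lambda p,m:R.from_euler('z',p[2]).apply(m)+[p[0],p[1],0]
f=lambda p:np.r_[(proj('side',W(p,ma))-pa).ravel(),(proj('top',W(p,mb))-pb).ravel()]
for g in (f,lambda p:f(p)[:14],lambda p:f(p)[14:]):
    o=least_squares(g,[.6,0,-1.6],loss='soft_l1');print(o.x.round(4),o.fun.round(1))
p=least_squares(f,[.6,0,-1.6],loss='soft_l1').x;np.save('track.npy',p)
for n,m in(('pad',(-70,44,87)),('slot_end',(60,40,35)),('guard',(-88,44,225)),('pivot',(5,44,66))):print(n,W(p,np.array(m)/1e3).round(4))
rel=lambda P:R.from_euler('z',-p[2]).apply(np.atleast_2d(P)-[p[0],p[1],0])
# clouds
for n,Q in(('side',S),('top',T)):
    C=cloud(n,Q['d']);ok=Q['d']>0;X,Y,Z=C[...,0],C[...,1],C[...,2]
    reg=ok&(X>.42)&(X<.65)&(Y<-.19)&(Y>-.36)
    for nm,z0,z1 in(('stand',.043,.06),('handle',.106,.12)):
        P=C[reg&(Z>z0)&(Z<z1)]
        if len(P)<4: continue
        b=cv2.minAreaRect(P[:,:2].astype(np.float32)*1000);print(n,nm,len(P),b,np.median(P[:,2]).round(4))
    t=rel(C.reshape(-1,3)).reshape(C.shape);m=ok&(abs(t[...,0]-.06)<.024)&(abs(t[...,1]+.05)<.085)&(t[...,2]>.05)
    print(n,'railtop z',np.median(t[m][:,2]).round(4))
    for nm,z0,z1 in (('beaker',.01,.2),('dish',.006,.05),('timer',.01,.05)):
        c={'beaker':(.685,-.145),'dish':(.69,.185),'timer':(.52,.19)}[nm];m=ok&(np.hypot(X-c[0],Y-c[1])<.05)&(Z>z0)&(Z<z1);P=C[m]
        if len(P): print(n,nm,len(P),np.percentile(P,[2,50,98],axis=0).round(3).tolist())
    h=cv2.cvtColor(Q['p'],cv2.COLOR_BGR2HSV).astype(int)
    m=(h[...,0]>=7)&(h[...,0]<=18)&(h[...,1]>110)&ok&(abs(t[...,0]-.06)<.012)&(abs(t[...,1]+.03)<.06)
    print(n,'block',t[m].min(0).round(4),t[m].max(0).round(4),m.sum())
    m=ok&(abs(t[...,0]+.07)<.03)&(abs(t[...,1]-.044)<.03)&(h[...,1]>110)&((h[...,0]<6)|(h[...,0]>174))&(t[...,2]<.2)
    if m.any(): print(n,'pad',t[m].min(0).round(4),t[m].max(0).round(4),t[m].mean(0).round(4),m.sum())
E
python3 fit.py
```

```text
[ 0.5939  0.0278 -1.6078] [-0.9 -1.3  0.8 -0.3 -0.6 -0.2  0.2  0.3 -1.  -1.2  0.7 -0.9 -1.6 -0.7
 -0.1 -0.7  0.3 -0.4  0.3  0.3 -0.2  0.2  0.  -0.8  0.7 -0.6 -0.1  0.7
  0.8  1.   0.8 -0.3  0.2 -0.1]
[ 0.5937  0.0256 -1.6064] [-0.7 -0.7  1.2  0.1 -0.2  0.5  0.7  0.8 -0.6 -0.7  1.1 -0.5 -1.3 -0.3]
[ 0.5936  0.0286 -1.6082] [-0.3 -0.6  0.1 -0.3  0.   0.4 -0.4  0.3 -0.3 -0.7  0.4 -0.5 -0.4  0.8
  0.5  1.2  0.5 -0.2 -0.  -0. ]
pad [0.6404 0.0961 0.087 ]
slot_end [ 0.6316 -0.0336  0.035 ]
guard [0.6411 0.1141 0.225 ]
pivot [0.6376 0.0212 0.066 ]
side stand 1507 ((525.1253051757812, -275.70794677734375), (126.42293548583984, 66.54251861572266), 11.314648628234863) 0.051
side handle 106 ((488.33245849609375, -284.1371765136719), (25.880592346191406, 17.418582916259766), 15.799744606018066) 0.1092
side railtop z 0.0522
side beaker 759 [[0.657, -0.172, 0.012], [0.681, -0.151, 0.047], [0.709, -0.12, 0.07]]
side dish 130 [[0.66, 0.19, 0.008], [0.683, 0.213, 0.013], [0.719, 0.233, 0.016]]
side timer 334 [[0.477, 0.167, 0.011], [0.506, 0.195, 0.015], [0.535, 0.229, 0.018]]
side block [ 0.048  -0.0416  0.0394] [ 0.0593 -0.0165  0.0467] 32
side pad [-0.0801  0.0271  0.0805] [-0.0508  0.0595  0.0901] [-0.0655  0.0405  0.0856] 67
top stand 711 ((524.5724487304688, -275.7165222167969), (122.10031127929688, 66.1080093383789), 11.646636962890625) 0.0524
top handle 43 ((488.769775390625, -281.1080322265625), (15.188253402709961, 26.247098922729492), 88.54228973388672) 0.1097
top railtop z 0.054
top beaker 291 [[0.656, -0.169, 0.018], [0.686, -0.145, 0.029], [0.707, -0.119, 0.072]]
top dish 248 [[0.66, 0.171, 0.006], [0.689, 0.209, 0.014], [0.719, 0.232, 0.02]]
top timer 350 [[0.48, 0.173, 0.012], [0.509, 0.203, 0.017], [0.538, 0.233, 0.022]]
top block [ 0.0522 -0.04    0.0413] [ 0.0646 -0.0185  0.0532] 21
```

```bash
cat > go.py <<'E'
from h import *
tp=np.load('track.npy')
Rt=R.from_euler('z',tp[2])
tw=lambda m:Rt.apply(np.array(m,float)/1e3)+[tp[0],tp[1],0]
def rel(pos,z,y):
    "shift and rotvec in the tool's axes from the present pose to pos with tool z,y axes"
    s=telemetry.sense();q=s['orientation'];Q=R.from_quat([q[1],q[2],q[3],q[0]])
    z=np.array(z,float)/np.linalg.norm(z);y=np.array(y,float);y-=z*(y@z);y/=np.linalg.norm(y)
    G=R.from_matrix(np.c_[np.cross(y,z),y,z])
    print('rows',Q.inv().apply(np.array(pos)-s['position']).round(4),(Q.inv()*G).as_rotvec().round(4))
def st():
    s=telemetry.sense();q=s['orientation'];Q=R.from_quat([q[1],q[2],q[3],q[0]])
    print(round(s['time'],2),s['position'].round(4),'track',(Rt.inv().apply(s['position']-[tp[0],tp[1],0])*1e3).round(1),'z',Q.apply([0,0,1]).round(3),'y',Q.apply([0,1,0]).round(3),s['contact_force'].round(1),round(s['finger_gap'],3),'q',s['joint_positions'].round(2))
E
python3 - <<'E'
from go import *
import math
a=math.radians(38);z=Rt.apply([math.sin(a),0,-math.cos(a)]);y=Rt.apply([0,1,0])
rel(tw([-64,44,93])-.12*z,z,y); rel(tw([-64,44,93])-.12*z,z,-y); st()
E
```

```text
rows [-0.5355 -0.2578  0.0345] [ 0.4044 -0.5757  1.1788]
rows [-0.5355 -0.2578  0.0345] [ 0.6307  0.443  -1.8355]
0.1 [0.2421 0.6027 0.2216] track [-561.5 -372.8  221.6] z [-0.001 -0.002 -1.   ] y [ 0.373  0.928 -0.002] [-0.1 -0.7 -0.2] 0.997 q [-1.17  0.32 -0.07  1.45  0.02  1.37 -0.06]
```

```bash
T='-0.5355 -0.2578 0.0345 0.4044 -0.5757 1.1788' >/dev/null; python3 drive.py '-0.09 -0.043 0 0.04 -0.06 0.12;-0.13 -0.062 0.008 0.09 -0.13 0.27;-0.18 -0.087 0.012 0.14 -0.20 0.41;-0.225 -0.108 0.015 0.18 -0.26 0.54;-0.27 -0.13 0.018 0.23 -0.33 0.67;-0.315 -0.152 0.02 0.28 -0.39 0.80;-0.36 -0.173 0.023 0.32 -0.45 0.93;-0.405 -0.195 0.026 0.36 -0.51 1.05;-0.45 -0.217 0.029 0.4044 -0.5757 1.1788;-0.495 -0.238 0.032 0.4044 -0.5757 1.1788;-0.5355 -0.2578 0.0345 0.4044 -0.5757 1.1788;-0.5355 -0.2578 0.0345 0.4044 -0.5757 1.1788' 0; python3 -c "
from go import *;st()"
```

```text
time: 1.3
position: [0.6443, 0.1623, 0.187]
orientation: [0.226, 0.681, 0.656, -0.235]
contact_force: [0.4, 0.1, 0.7]
finger_gap: 0.032
grip_force: 0.0
1.3 [0.6443 0.1623 0.187 ] track [-136.2   45.4  187. ] z [-0.023 -0.615 -0.788] y [ 0.999 -0.037 -0.   ] [0.4 0.1 0.7] 0.032 q [-0.82  0.64  0.38  1.27  0.35  1.61 -0.55]
```

```bash
python3 drive.py '0 -0.0014 0.03;0 -0.0014 0.06;0 -0.0014 0.09;0 -0.0014 0.105;0 -0.0014 0.115' 2>&1 | head -3; python3 drive.py '0 -0.0014 0.03 0 0 0;0 -0.0014 0.06 0 0 0;0 -0.0014 0.09 0 0 0;0 -0.0014 0.105 0 0 0;0 -0.0014 0.112 0 0 0;0 -0.0014 0.112 0 0 0'; python3 - <<'E'
from go import *
st();p,d=camrig.read_camera('side');cv2.imwrite('pics/s2.png',cv2.resize(p[125:275,155:345],(760,600),interpolation=cv2.INTER_CUBIC))
E
```

```text
Traceback (most recent call last):
  File "drive.py", line 5, in <module>
    connect(sys.argv[1:4])
time: 1.9
position: [0.639, 0.0957, 0.0994]
orientation: [0.225, 0.681, 0.656, -0.234]
contact_force: [0.5, -0.7, 0.7]
finger_gap: 0.011
grip_force: 0.0
1.9 [0.639  0.0957 0.0994] track [-69.5  42.6  99.4] z [-0.023 -0.614 -0.789] y [ 0.999 -0.037 -0.   ] [ 0.5 -0.7  0.7] 0.011 q [-0.77  0.64  0.39  1.46  0.36  1.4  -0.57]
```

View pics/s2.png

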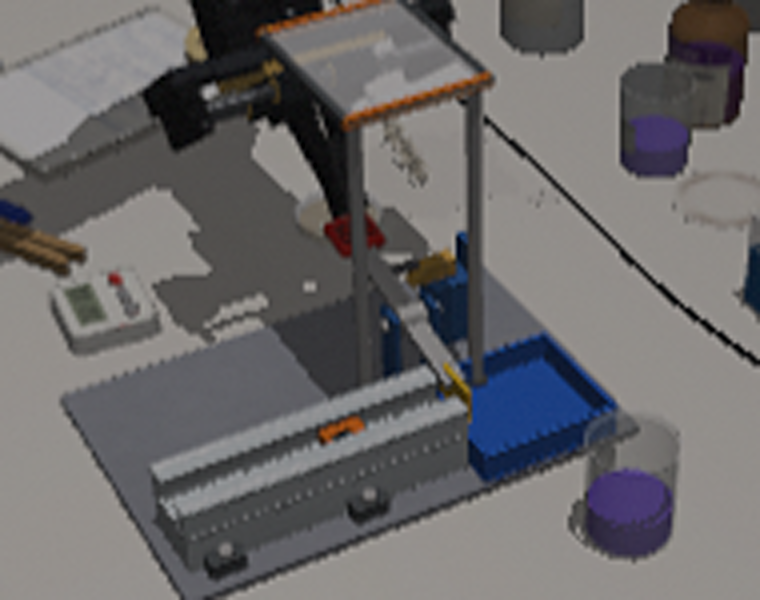

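Fingertips are just above the red pad at (350,215), clear of the guard. Press down.

```bash
python3 drive.py '0.001 0.001 0.009 0 0 0;0.006 0.001 0.015 0 0 0;0.011 0.001 0.022 0 0 0;0.016 0.001 0.028 0 0 0;0.02 0.001 0.034 0 0 0;0.023 0.001 0.037 0 0 0;0.023 0.001 0.037 0 0 0'; python3 -c "
from go import *;st()"
```

```text
time: 2.65
position: [0.6417, 0.0919, 0.0571]
orientation: [0.227, 0.681, 0.657, -0.232]
contact_force: [1.6, 2.0, 5.7]
finger_gap: 0.004
grip_force: 2.9
2.65 [0.6417 0.0919 0.0571] track [-65.9  45.5  57.1] z [-0.018 -0.614 -0.789] y [ 0.999 -0.035  0.004] [1.6 2.  5.7] 0.004 q [-0.76  0.69  0.39  1.48  0.35  1.34 -0.6 ]
```

```bash
python3 drive.py '0.002 0 0.003 0 0 0;0.004 0 0.005 0 0 0;0.006 0 0.0075 0 0 0;0.0075 0 0.0095 0 0 0;0.0075 0 0.0095 0 0 0'; python3 -c "
from go import *;st()"
```

```text
time: 3.15
position: [0.6419, 0.0902, 0.0491]
orientation: [0.228, 0.681, 0.655, -0.234]
contact_force: [-2.2, 0.9, 17.2]
finger_gap: 0.003
grip_force: 8.6
3.15 [0.6419 0.0902 0.0491] track [-64.1  45.7  49.1] z [-0.02  -0.617 -0.787] y [ 0.999 -0.037  0.004] [-2.2  0.9 17.2] 0.003 q [-0.76  0.7   0.39  1.48  0.36  1.33 -0.61]
```

```bash
python3 drive.py '0.002 0 0.0025 0 0 0;0.004 0 0.005 0 0 0;0.004 0 0.005 0 0 0'; python3 -c "
from go import *;st()"
```

```text
time: 3.45
position: [0.6421, 0.0899, 0.0481]
orientation: [0.23, 0.682, 0.654, -0.235]
contact_force: [-10.1, 4.5, 39.9]
finger_gap: 0.004
grip_force: 19.3
3.45 [0.6421 0.0899 0.0481] track [-63.9  45.9  48.1] z [-0.02  -0.62  -0.784] y [ 0.999 -0.039  0.006] [-10.1   4.5  39.9] 0.004 q [-0.76  0.7   0.39  1.48  0.36  1.33 -0.61]
```

On the hard stop (1 mm further at 40 N). Back off the way it came.

```bash
python3 drive.py '-0.008 0 -0.011 0 0 0;-0.02 0 -0.03 0 0 0;-0.02 0 -0.06 0 0 0;-0.02 0 -0.1 0 0 0;-0.02 0 -0.14 0 0 0;-0.02 0 -0.14 0 0 0'; python3 - <<'E'
from go import *
st();p,d=camrig.read_camera('side');cv2.imwrite('pics/s3.png',cv2.resize(p[125:275,155:345],(760,600),interpolation=cv2.INTER_CUBIC))
h=np.array([.4885,-.2826,0]);b=np.radians(11.5)
# above the handle: TCP 0.16, tool y across scraper
rel(h+[0,0,.17],[0,0,-1],[-np.sin(b),np.cos(b),0]);rel(h+[0,0,.17],[0,0,-1],[np.sin(b),-np.cos(b),0])
E
```

```text
time: 4.05
position: [0.6444, 0.1677, 0.1642]
orientation: [0.226, 0.681, 0.658, -0.229]
contact_force: [0.3, 1.2, 1.3]
finger_gap: 0.006
grip_force: 0.0
4.05 [0.6444 0.1677 0.1642] track [-141.6   45.4  164.2] z [-0.014 -0.609 -0.793] y [ 1.    -0.031  0.006] [0.3 1.2 1.3] 0.006 q [-0.82  0.65  0.38  1.3   0.34  1.57 -0.57]
rows [-0.3632 -0.1401  0.2699] [-0.5884  0.4697 -1.7326]
rows [-0.3632 -0.1401  0.2699] [0.4414 0.5529 1.2842]
```

View pics/s3.png

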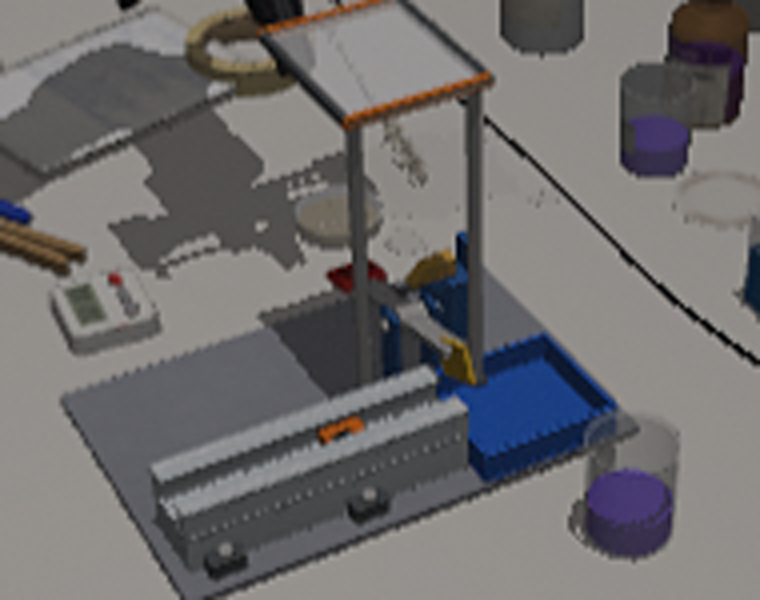

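Latched: the pad stays down at (358,278) and the yellow gate is raised at (458,360). The Petri dish hasn't moved. Now plan the way to the scraper around the front of the guard.

```bash
python3 - <<'E'
from go import *
b=np.radians(11.5)
rel([.44,.2,.26],[0,0,-1],[np.sin(b),-np.cos(b),0])
E
```

```text
rows [-0.0379 -0.2042 -0.0954] [0.4414 0.5529 1.2842]
```

```bash
python3 drive.py '-0.008 -0.04 -0.019 0 0 0;-0.016 -0.08 -0.038 0.03 0.04 0.09;-0.024 -0.12 -0.057 0.07 0.09 0.21;-0.032 -0.16 -0.076 0.11 0.14 0.33;-0.0379 -0.2042 -0.0954 0.16 0.2 0.46;-0.0379 -0.2042 -0.0954 0.2 0.25 0.59;-0.0379 -0.2042 -0.0954 0.25 0.31 0.72;-0.0379 -0.2042 -0.0954 0.29 0.365 0.85;-0.0379 -0.2042 -0.0954 0.335 0.42 0.97;-0.0379 -0.2042 -0.0954 0.38 0.475 1.1;-0.0379 -0.2042 -0.0954 0.42 0.53 1.23;-0.0379 -0.2042 -0.0954 0.4414 0.5529 1.2842' 1; python3 - <<'E'
from go import *
st();b=np.radians(11.5);rel([.4885,-.2826,.2],[0,0,-1],[np.sin(b),-np.cos(b),0])
E
```

```text
time: 5.3
position: [0.4389, 0.1956, 0.2578]
orientation: [0.001, 0.995, 0.095, -0.002]
contact_force: [-0.3, -0.4, 0.3]
finger_gap: 0.974
grip_force: 0.0
5.3 [0.4389 0.1956 0.2578] track [-161.9 -161.1  257.8] z [-0.004 -0.003 -1.   ] y [ 0.189 -0.982  0.002] [-0.3 -0.4  0.3] 0.974 q [-0.98 -0.08  0.48  1.81  0.04  1.4  -1.89]
rows [-0.0412  0.4789  0.0588] [ 0.0018  0.0045 -0.0109]
```

```bash
python3 drive.py '-0.005 0.045 0 0 0 0;-0.008 0.09 0 0 0 0;-0.012 0.135 0 0 0 0;-0.016 0.18 0 0 0 0;-0.02 0.225 0 0 0 0;-0.023 0.27 0 0 0 0;-0.027 0.315 0.01 0 0 0;-0.031 0.36 0.02 0 0 0;-0.034 0.405 0.04 0 0 0;-0.038 0.45 0.0588 0 0 0;-0.0412 0.4789 0.0588 0 0 -0.011;-0.0412 0.4789 0.0588 0 0 -0.011'; python3 - <<'E'
from go import *
st();b=np.radians(11.5);rel([.4885,-.2826,.074],[0,0,-1],[np.sin(b),-np.cos(b),0])
for n in('side','top'):
    p,d=camrig.read_camera(n);C=cloud(n,d);h=cv2.cvtColor(p,cv2.COLOR_BGR2HSV).astype(int)
    m=(h[...,0]>=50)&(h[...,0]<=85)&(h[...,1]>110)&(C[...,2]>.1)&(C[...,1]<-.2)&(C[...,2]<.13)&(d>0)
    if m.sum()>4: print(n,m.sum(),cv2.minAreaRect(C[m][:,:2].astype(np.float32)*1000))
E
```

```text
time: 6.5
position: [0.4892, -0.2858, 0.2]
orientation: [0.003, 0.995, 0.099, -0.004]
contact_force: [0.0, 0.0, 0.4]
finger_gap: 0.996
grip_force: 0.0
6.5 [ 0.4892 -0.2858  0.2   ] track [317.3 -93.  200. ] z [-0.008 -0.008 -1.   ] y [ 0.197 -0.98   0.006] [0.  0.  0.4] 0.996 q [-0.45  0.26  1.09  1.72 -0.23  1.31 -0.69]
rows [ 0.0012 -0.0041  0.1259] [ 0.0059  0.0095 -0.0026]
side 139 ((487.54638671875, -284.7577209472656), (24.93310546875, 16.957788467407227), 10.534730911254883)
```

```bash
python3 drive.py '0.001 -0.004 0.03 0 0 0;0.001 -0.004 0.06 0.006 0.0095 0;0.001 -0.004 0.09 0.006 0.0095 0;0.001 -0.004 0.115 0.006 0.0095 0;0.001 -0.004 0.129 0.006 0.0095 0;0.001 -0.004 0.129 0.006 0.0095 0'; python3 -c "
from go import *;st()"; python3 drive.py '0 0 0 0 0 0;0 0 0 0 0 0;0 0 0 0 0 0;0 0 0 0 0 0;0 0 0 0 0 0;0 0 0 0 0 0;0 0 0 0 0 0;0 0 0 0 0 0;0 0 0 0 0 0;0 0 0 0 0 0' 0 25;  python3 -c "
from go import *;st()"
```

```text
time: 7.2
position: [0.4914, -0.2743, 0.0713]
orientation: [-0.003, 0.995, 0.105, 0.001]
contact_force: [-1.1, 1.0, 0.2]
finger_gap: 0.999
grip_force: 0.0
7.2 [ 0.4914 -0.2743  0.0713] track [305.7 -91.2  71.3] z [ 0.002  0.006 -1.   ] y [ 0.208 -0.978 -0.006] [-1.1  1.   0.2] 0.999 q [-0.36  0.4   0.99  1.87 -0.38  1.08 -0.58]
time: 8.2
position: [0.4923, -0.2769, 0.0729]
orientation: [-0.001, 0.995, 0.104, 0.003]
contact_force: [1.1, -0.8, -1.2]
finger_gap: 0.207
grip_force: 24.9
8.2 [ 0.4923 -0.2769  0.0729] track [308.3 -90.2  72.9] z [ 0.005  0.003 -1.   ] y [ 0.206 -0.979 -0.002] [ 1.1 -0.8 -1.2] 0.207 q [-0.36  0.4   0.99  1.87 -0.38  1.08 -0.58]
```

Opening of 0.207 is 18 mm, so the handle is held. Lift and measure how the scraper sits in the grip.

```bash
python3 drive.py '0 0 -0.02 0 0 0;0 0 -0.05 0 0 0;0 0 -0.08 0 0 0;0 0 -0.1 0 0 0;0 0 -0.1 0 0 0;0 0 -0.1 0 0 0'; python3 - <<'E'
from go import *
st()
for n in('side','top'):
    p,d=camrig.read_camera(n);np.savez(n+'1.npz',p=p,d=d)
p=np.load('side1.npz')['p'];cv2.imwrite('pics/s4.png',cv2.resize(p[190:340,200:360],(640,600),interpolation=cv2.INTER_CUBIC))
st()
E
```

```text
time: 8.8
position: [0.4917, -0.2765, 0.1723]
orientation: [-0.002, 0.995, 0.104, 0.002]
contact_force: [-0.5, 1.3, -2.3]
finger_gap: 0.205
grip_force: 24.9
8.8 [ 0.4917 -0.2765  0.1723] track [307.9 -90.8 172.3] z [ 0.004  0.005 -1.   ] y [ 0.207 -0.978 -0.004] [-0.5  1.3 -2.3] 0.205 q [-0.45  0.27  1.07  1.77 -0.26  1.25 -0.67]
8.9 [ 0.4911 -0.2762  0.1714] track [307.6 -91.5 171.4] z [ 0.002  0.005 -1.   ] y [ 0.207 -0.978 -0.004] [ 0.4  0.8 -1.5] 0.203 q [-0.45  0.27  1.07  1.77 -0.26  1.25 -0.67]
```

View pics/s4.png

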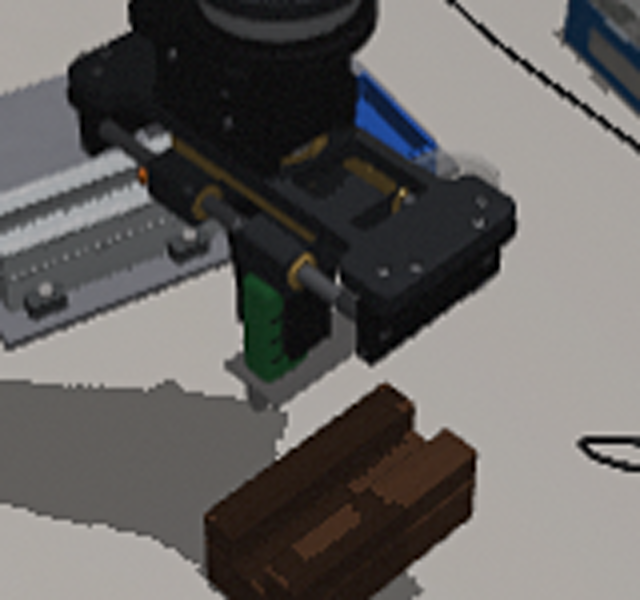

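Scraper lifted upright: green handle at (265,330), flange rear edge at (245,375), stand empty. Next, its pose in the tool frame from depth.

```bash
python3 - <<'E'
from go import *
s=telemetry.sense();q=s['orientation'];Q=R.from_quat([q[1],q[2],q[3],q[0]])
for n in('side','top'):
    D=np.load(n+'1.npz');d=D['d'];hs=cv2.cvtColor(D['p'],cv2.COLOR_BGR2HSV).astype(int)
    C=cloud(n,d);t=Q.inv().apply(C.reshape(-1,3)-s['position']).reshape(C.shape)*1e3
    m=(d>0)&(abs(t[...,0])<130)&(abs(t[...,1])<40)&(t[...,2]>8)&(t[...,2]<50)
    P=t[m];print(n,len(P))
    if len(P)>5:
        print(np.histogram(P[:,2],range(8,52,3)))
        F=t[m&(t[...,2]<27)];print(np.percentile(F,[1,50,99],axis=0).round(1),cv2.minAreaRect(F[:,:2].astype(np.float32)))
        A=F-F.mean(0);print('plane normal',np.linalg.svd(A)[2][2].round(3))
    g=(d>0)&(hs[...,0]>=50)&(hs[...,0]<=85)&(hs[...,1]>110)&(abs(t).max(-1)<80);G=t[g]
    if len(G)>5: print('green',len(G),np.percentile(G,[2,50,98],axis=0).round(1))
E
```

```text
side 301
(array([ 12,  18,  33, 187,  29,   1,   6,   7,   5,   2,   1,   0,   0,
         0]), array([ 8, 11, 14, 17, 20, 23, 26, 29, 32, 35, 38, 41, 44, 47, 50]))
[[-20.2 -14.1   8.8]
 [ -2.    9.8  18.3]
 [ 38.8  18.9  25.4]] ((14.075523376464844, 3.725966453552246), (70.86841583251953, 33.03232955932617), 3.9517674446105957)
plane normal [ 0.027 -0.009 -1.   ]
green 239 [[-22.6 -12.5 -47.6]
 [-15.3   6.4 -15. ]
 [ -6.4  21.3  12.7]]
top 198
(array([ 0,  5, 46, 92, 43, 10,  0,  2,  0,  0,  0,  0,  0,  0]), array([ 8, 11, 14, 17, 20, 23, 26, 29, 32, 35, 38, 41, 44, 47, 50]))
[[ 40.5 -16.2  13.6]
 [ 62.3   0.3  18.5]
 [ 92.   17.6  24.9]] ((66.90629577636719, 1.038381576538086), (35.43262481689453, 53.19978332519531), 89.3871078491211)
plane normal [ 0.058 -0.017 -0.998]
```

```bash
python3 - <<'E'
from go import *
rel(tw([60,-149,115]),[0,0,-1],Rt.apply([1,0,0]))
E
```

```text
rows [ 0.0041 -0.2539  0.0575] [-0.0049 -0.0029  0.2451]
```

```bash
python3 drive.py '0 -0.03 0 0 0 0.03;0 -0.06 0 0 0 0.06;0.001 -0.09 0 0 0 0.09;0.001 -0.12 0 0 0 0.12;0.002 -0.15 0 0 0 0.15;0.003 -0.18 0.01 0 0 0.18;0.004 -0.21 0.02 0 0 0.21;0.004 -0.24 0.035 0 0 0.245;0.004 -0.254 0.05 0 0 0.245;0.004 -0.254 0.0575 0 0 0.245;0.004 -0.254 0.0575 0 0 0.245;0.004 -0.254 0.0575 0 0 0.245'; cat > look.py <<'E'
from go import *
import sys
k=sys.argv[1];st();s=telemetry.sense();q=s['orientation'];Q=R.from_quat([q[1],q[2],q[3],q[0]])
rel(tw([60,-149,80]),[0,0,-1],Rt.apply([1,0,0]))
for n in('side','top'):
    p,d=camrig.read_camera(n);np.savez(n+k+'.npz',p=p,d=d)
    C=cloud(n,d);T=Rt.inv().apply(C.reshape(-1,3)-[tp[0],tp[1],0]).reshape(C.shape)*1e3
    zf=s['position'][2]*1e3-18.4
    m=(d>0)&(abs(T[...,0]-60)<40)&(abs(T[...,1]-(s['position'][0]-.594)*1e3-35)<75)&(abs(T[...,2]-zf)<5)
    F=T[m]
    if len(F)>10: print(n,'flange',len(F),np.percentile(F,[2,50,98],axis=0).round(1).tolist(),cv2.minAreaRect(F[:,:2].astype(np.float32)))
    m=(d>0)&(abs(T[...,0]-60)<40)&(abs(T[...,2]-53)<4)&(T[...,1]>-60)&(T[...,1]<36)
    F=T[m];print(n,'rail',len(F),np.percentile(F,[2,50,98],axis=0).round(1).tolist())
p=np.load('side%s.npz'%k)['p'];cv2.imwrite(f'pics/l{k}.png',cv2.resize(p[125:275,155:345],(760,600),interpolation=cv2.INTER_CUBIC))
E
python3 look.py 2
```

```text
time: 10.1
position: [0.4439, -0.0289, 0.1163]
orientation: [-0.002, 1.0, -0.02, 0.002]
contact_force: [0.1, -0.8, -0.1]
finger_gap: 0.205
grip_force: 24.9
10.1 [ 0.4439 -0.0289  0.1163] track [  62.2 -147.8  116.3] z [ 0.005  0.003 -1.   ] y [-0.039 -0.999 -0.003] [ 0.1 -0.8 -0.1] 0.205 q [-0.9  -0.1   0.88  2.1   0.08  1.1  -1.67]
rows [-0.0014 -0.0021  0.0363] [-0.0031 -0.0046 -0.0022]
side flange 442 [[49.3, -167.0, 93.3], [69.2, -110.0, 96.5], [81.5, -64.9, 101.9]] ((65.12443542480469, -111.58907318115234), (112.92642211914062, 35.138980865478516), 89.75678253173828)
side rail 401 [[36.4, -57.6, 49.5], [70.0, -11.8, 52.2], [85.4, 34.6, 55.2]]
top flange 145 [[47.3, -102.9, 93.4], [62.0, -82.4, 98.6], [77.0, -58.0, 101.9]] ((60.70558166503906, -79.11588287353516), (32.52517318725586, 47.58980941772461), 0.41008076071739197)
top rail 273 [[36.5, -59.1, 49.5], [58.6, -13.3, 53.7], [80.1, 33.4, 56.6]]
```

View pics/l2.png

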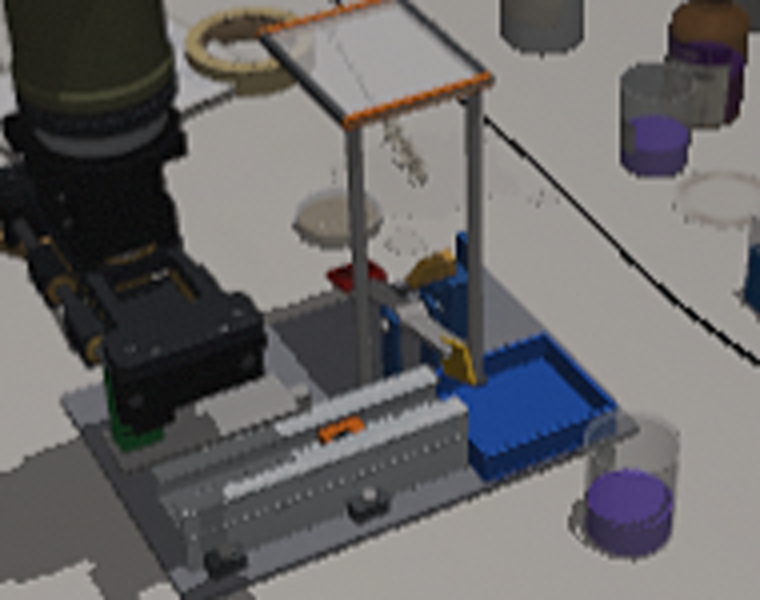

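Scraper hangs above the rail behind the block (web tip near (305,392), block at (342,430)), about 3 mm too far right. Correct that and lower part way.

```bash
python3 drive.py '-0.003 -0.003 0.005 0 0 0;-0.004 -0.003 0.012 -0.003 -0.005 0;-0.004 -0.003 0.02 -0.003 -0.005 0;-0.004 -0.003 0.02 -0.003 -0.005 0;-0.004 -0.003 0.02 -0.003 -0.005 0'; python3 look.py 3
```

```text
time: 10.7
position: [0.4396, -0.0244, 0.0958]
orientation: [-0.0, 1.0, -0.019, -0.001]
contact_force: [0.3, -0.5, -1.6]
finger_gap: 0.204
grip_force: 24.9
10.7 [ 0.4396 -0.0244  0.0958] track [  57.9 -152.2   95.8] z [-0.001  0.    -1.   ] y [-0.037 -0.999 -0.   ] [ 0.3 -0.5 -1.6] 0.204 q [-0.91 -0.07  0.89  2.13  0.06  1.06 -1.65]
rows [0.0032 0.0021 0.0158] [-0.0005  0.0011 -0.0003]
side flange 409 [[46.4, -171.5, 72.9], [65.9, -115.0, 76.0], [77.5, -70.0, 80.5]] ((61.08546829223633, -115.88621520996094), (36.4849967956543, 113.807861328125), 1.367256999015808)
side rail 389 [[35.2, -55.6, 49.3], [69.9, -9.2, 52.1], [86.1, 34.4, 55.0]]
top flange 142 [[41.1, -105.6, 72.8], [56.2, -87.6, 77.3], [74.2, -63.3, 81.8]] ((57.595787048339844, -82.90907287597656), (33.148887634277344, 45.291690826416016), 0.5003750920295715)
top rail 273 [[36.5, -59.0, 49.3], [52.3, -15.9, 53.3], [80.1, 33.3, 56.8]]
```

Aligned to within 1 mm in both views. Lower in.

```bash
python3 drive.py '0 0 0.005 0 0 0;0 0 0.01 0 0 0;0 0 0.014 0 0 0;0 0 0.017 0 0 0;0 0 0.02 0 0 0;0 0 0.02 0 0 0'; python3 look.py 4
```

```text
time: 11.4
position: [0.44, -0.0243, 0.0761]
orientation: [-0.0, 1.0, -0.019, -0.0]
contact_force: [0.1, -0.3, -1.6]
finger_gap: 0.205
grip_force: 25.0
11.4 [ 0.44   -0.0243  0.0761] track [  57.8 -151.8   76.1] z [-0.     0.001 -1.   ] y [-0.037 -0.999 -0.001] [ 0.1 -0.3 -1.6] 0.205 q [-0.9  -0.02  0.9   2.15  0.02  1.01 -1.62]
rows [ 0.0028  0.0022 -0.0039] [-0.0008  0.0004 -0.0003]
side flange 461 [[43.8, -170.6, 52.7], [67.3, -109.9, 56.0], [84.1, -50.0, 60.6]] ((62.662269592285156, -108.04117584228516), (48.55984878540039, 128.6693572998047), 1.0534040927886963)
side rail 431 [[34.9, -58.8, 49.3], [69.0, -12.9, 51.9], [86.0, 34.3, 54.8]]
top flange 230 [[34.5, -105.2, 52.8], [58.9, -80.8, 56.5], [80.4, -46.8, 61.5]] ((57.393226623535156, -74.62794494628906), (45.98094177246094, 61.30936813354492), 0.40461263060569763)
top rail 260 [[36.6, -59.1, 49.7], [61.8, -14.6, 53.3], [80.2, 33.4, 56.7]]
```

View pics/l4.png

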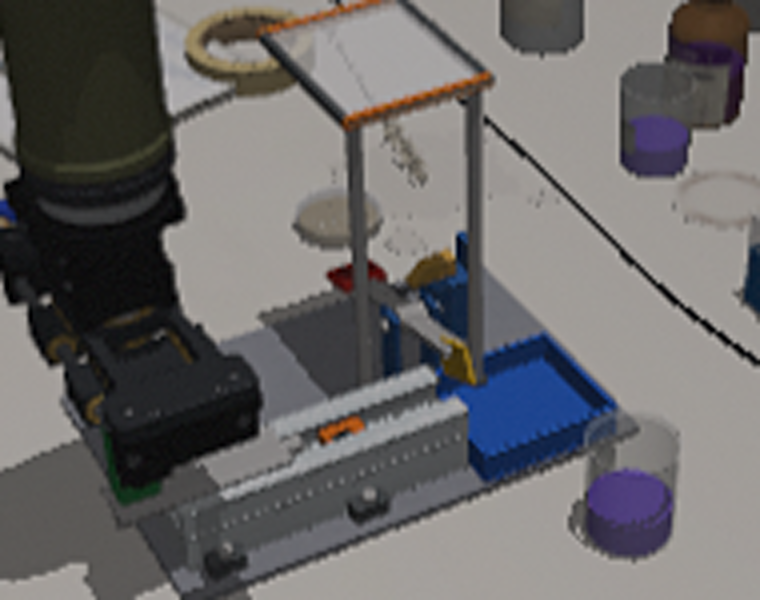

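The web is in the slot behind the block: flange flush on the lips, tip near (300,440), block at (342,430). Start the push.

```bash
python3 drive.py '0.005 0 0 0 0 0;0.011 0 0 0 0 0;0.017 0 0 0 0 0;0.023 0 0 0 0 0;0.029 0 0 0 0 0;0.035 0 0 0 0 0;0.041 0 0 0 0 0;0.047 0 0 0 0 0;0.053 0 0 0 0 0;0.053 0 0 0 0 0'; python3 look.py 5
```

```text
time: 12.5
position: [0.4938, -0.0263, 0.0763]
orientation: [-0.0, 1.0, -0.019, 0.0]
contact_force: [-0.7, -1.2, -2.1]
finger_gap: 0.207
grip_force: 25.0
12.5 [ 0.4938 -0.0263  0.0763] track [ 57.7 -98.   76.3] z [ 0.  0. -1.] y [-0.037 -0.999 -0.   ] [-0.7 -1.2 -2.1] 0.207 q [-0.85  0.16  0.92  2.03 -0.15  1.02 -1.47]
rows [-0.051   0.0023 -0.0038] [-0.0003 -0.0005 -0.0002]
side flange 478 [[39.7, -135.7, 53.0], [67.6, -65.1, 56.0], [85.2, 5.8, 60.6]] ((53.41868591308594, -65.19927215576172), (65.85335540771484, 149.8590545654297), 0.22129762172698975)
side rail 409 [[35.1, -57.3, 49.5], [71.0, -9.1, 52.6], [85.5, 33.5, 56.9]]
top flange 110 [[36.8, -28.8, 53.3], [55.5, -16.1, 56.0], [79.9, 8.3, 61.7]] ((58.369956970214844, -10.165792465209961), (43.13314437866211, 37.61821365356445), 0.6186373233795166)
top rail 184 [[36.5, -28.3, 49.5], [55.3, -0.2, 53.8], [80.0, 33.5, 56.9]]
```

View pics/l5.png

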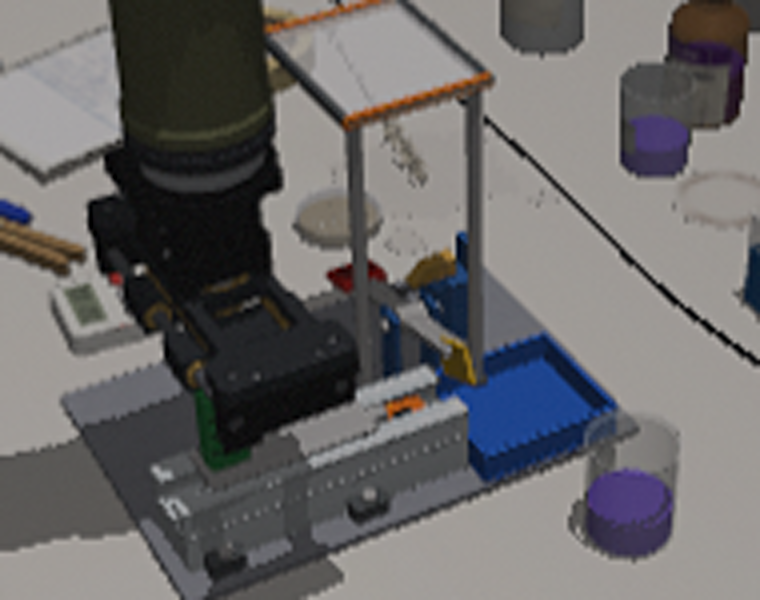

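The block has been pushed along to (405,408), with the gate still up. Continue until it drops.

```bash
python3 drive.py '0.005 0 0 0 0 0;0.011 0 0 0 0 0;0.017 0 0 0 0 0;0.023 0 0 0 0 0;0.028 0 0 0 0 0;0.033 0 0 0 0 0;0.038 0 0 0 0 0;0.042 0 0 0 0 0;0.042 0 0 0 0 0'; python3 - <<'E'
from go import *
st()
for n in('side','top'):
    p,d=camrig.read_camera(n);np.savez(n+'6.npz',p=p,d=d);C=cloud(n,d);h=cv2.cvtColor(p,cv2.COLOR_BGR2HSV).astype(int)
    T=Rt.inv().apply(C.reshape(-1,3)-[tp[0],tp[1],0]).reshape(C.shape)*1e3
    m=(h[...,0]>=7)&(h[...,0]<=18)&(h[...,1]>130)&(d>0)&(abs(T[...,0]-60)<45)&(T[...,1]>-60)&(T[...,1]<150)&(T[...,2]<60)
    if m.sum()>3: print(n,m.sum(),np.percentile(T[m],[5,50,95],axis=0).round(0).tolist())
E
```

```text
time: 13.5
position: [0.5355, -0.0278, 0.0762]
orientation: [-0.0, 1.0, -0.019, 0.0]
contact_force: [-0.5, 0.5, -2.0]
finger_gap: 0.203
grip_force: 25.0
13.5 [ 0.5355 -0.0278  0.0762] track [ 57.7 -56.3  76.2] z [ 0.     0.001 -1.   ] y [-0.037 -0.999 -0.001] [-0.5  0.5 -2. ] 0.203 q [-0.78  0.28  0.89  1.93 -0.25  1.05 -1.39]
side 85 [[50.0, 52.0, 20.0], [67.0, 58.0, 31.0], [75.0, 67.0, 38.0]]
top 36 [[51.0, 56.0, 27.0], [64.0, 64.0, 33.0], [70.0, 71.0, 38.0]]
```

```bash
python3 drive.py '0 0 0 0 0 0;0 0 0 0 0 0;0 0 0 0 0 0'>/dev/null; cat > blk.py <<'E'
from go import *
import sys
st()
for n in('side','top'):
    p,d=camrig.read_camera(n);C=cloud(n,d);h=cv2.cvtColor(p,cv2.COLOR_BGR2HSV).astype(int)
    T=Rt.inv().apply(C.reshape(-1,3)-[tp[0],tp[1],0]).reshape(C.shape)*1e3
    m=(h[...,0]>=7)&(h[...,0]<=18)&(h[...,1]>130)&(d>0)&(abs(T[...,0]-60)<45)&(T[...,1]>-60)&(T[...,1]<150)&(T[...,2]<60)
    if m.sum()>3: print(n,m.sum(),np.percentile(T[m],[5,50,95],axis=0).round(0).tolist())
    if n=='side':cv2.imwrite(f'pics/b{sys.argv[1]}.png',cv2.resize(p[125:275,155:345],(760,600),interpolation=cv2.INTER_CUBIC))
E
python3 blk.py 1
```

```text
13.9 [ 0.5347 -0.0276  0.0762] track [ 57.6 -57.1  76.2] z [-0.     0.001 -1.   ] y [-0.037 -0.999 -0.001] [ 0.5  0.3 -1.7] 0.207 q [-0.78  0.28  0.89  1.93 -0.25  1.05 -1.39]
side 97 [[52.0, 58.0, 16.0], [67.0, 69.0, 21.0], [76.0, 80.0, 23.0]]
top 41 [[51.0, 63.0, 18.0], [61.0, 70.0, 22.0], [70.0, 79.0, 25.0]]
```

View pics/b1.png

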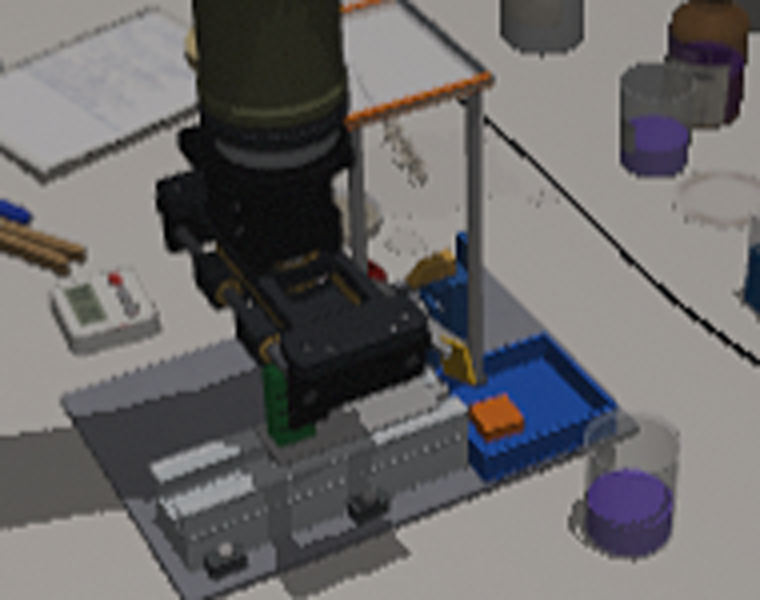

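The block lies flat in the blue tray at (497,417). The gate is still open, at (458,360). Settle the scraper slightly back, release, and lift clear.

```bash
python3 drive.py '-0.003 0 0 0 0 0;-0.006 0 0 0 0 0;-0.006 0 0.0007 0 0 0;-0.006 0 0.0007 0 0 0' && python3 drive.py '0 0 0 0 0 0;0 0 0 0 0 0;0 0 0 0 0 0;0 0 0 0 0 0;0 0 0 0 0 0;0 0 0 0 0 0;0 0 0 0 0 0;0 0 0 0 0 0' 0.6 && python3 drive.py '0 0 -0.015 0 0 0;0 0 -0.035 0 0 0;0 0 -0.06 0 0 0;0 0 -0.09 0 0 0;-0.02 0 -0.12 0 0 0;-0.05 0 -0.15 0 0 0;-0.07 0 -0.17 0 0 0;-0.07 0 -0.17 0 0 0;-0.07 0 -0.17 0 0 0;-0.07 0 -0.17 0 0 0' && python3 blk.py 2
```

```text
time: 14.4
position: [0.5285, -0.0275, 0.0759]
orientation: [-0.001, 1.0, -0.019, -0.0]
contact_force: [-2.1, 0.1, 4.1]
finger_gap: 0.205
grip_force: 25.0
time: 15.2
position: [0.5289, -0.0274, 0.0755]
orientation: [-0.001, 1.0, -0.019, -0.0]
contact_force: [0.5, -0.2, -0.2]
finger_gap: 0.598
grip_force: 0.0
time: 16.2
position: [0.459, -0.0253, 0.245]
orientation: [-0.0, 1.0, -0.019, -0.0]
contact_force: [-0.2, 0.0, -0.1]
finger_gap: 0.597
grip_force: 0.0
16.2 [ 0.459  -0.0253  0.245 ] track [  58.  -132.8  245. ] z [-0.001  0.001 -1.   ] y [-0.038 -0.999 -0.001] [-0.2  0.  -0.1] 0.597 q [-0.96 -0.2   0.86  1.89  0.15  1.39 -1.75]
side 97 [[53.0, 58.0, 15.0], [67.0, 69.0, 20.0], [77.0, 82.0, 23.0]]
top 36 [[53.0, 63.0, 19.0], [61.0, 70.0, 22.0], [70.0, 79.0, 26.0]]
```

View pics/b2.png

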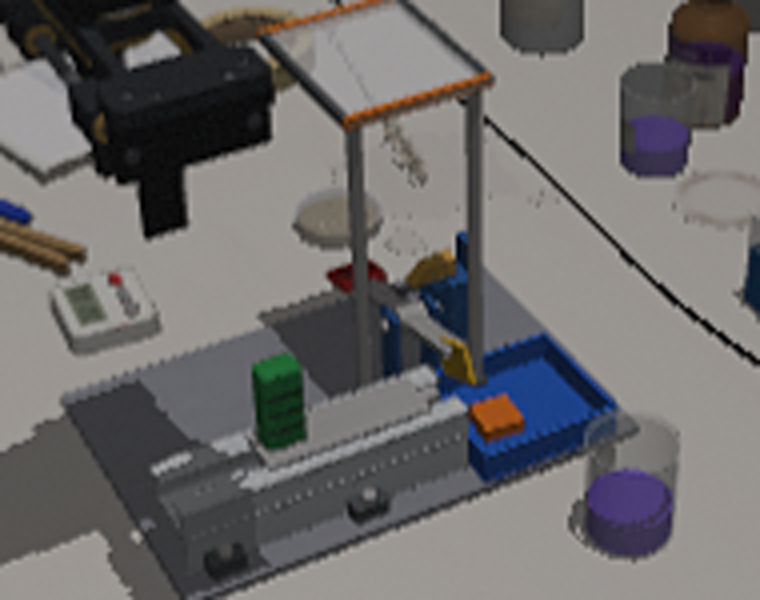

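The scraper stands upright in the slot at (280,400) and the block is in the tray at (497,417). The gate is still latched and the bystanders haven't moved, so I'll hand it in.

```bash
python3 -c "
from plant import r, camrig, workorder, telemetry;print(workorder.hand_in())"
```

```text
the job is handed in; nothing more can be done
None
```

The job is handed in at about 16 s: the gate is latched open, the block is in the blue tray, the scraper is standing released in the slot, and the beaker, timer and Petri dish are where they started.

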